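Deburr the sawn end of a stainless tube by hand tool

ROBOT

A 6-joint arm with a two-finger parallel gripper is mounted at the origin on the work surface. World frame = base frame: x ahead of the robot, y to its left, z up, the work surface at z = 0. Lengths are in m, angles in rad, forces in N, time in s.
With the tool pointing down it reaches from about 0.25 to 0.8 m from the base axis. Payload 3.9 kg.
Tool frame: the origin (TCP) lies midway between the tips of the shut fingers; the grasp point (between the pads) lies env.pinch_z behind it (env.pinch_z is the distance from the TCP to the grasp point, in m); z points along the fingers, y is the direction in which the jaws open and shut (so a half turn about z gives the same grasp; the last joint's range is limited). The gripper opens to 85 mm and grips with 20 to 120 N. Pads are 22 mm wide; open, the fingers measure 114 mm over their backs; the gripper's body (76 mm by 85 mm) begins 54 mm behind the grasp point. The pads swing forward as they close: fully open they stand 13 mm farther back than shut.
Start: joints at [-1.313, 0.26, -0.138, 1.173, 0, 1.571], TCP at [0.134, -0.508, 0.198] pointing down, gripper open.
Joint ranges: [-2.78, 2.78], [-0.83, 1.72], [-1.28, 1.37], [-1.9, 2.12], [-1.57, 1.48], [-3.14, 3.14]. Speed limits (rad/s): [2.57, 2.57, 3.14, 3.14, 3.14, 3.14].

INTERFACE

Orientations are given as a unit quaternion [x, y, z, w].
In Python, from bench import env gives the robot as it stands.
- The arm moves only by the tool play_rows, never from a script. Its arguments are lists of equal length, an entry for each row: "rotation": the turn, a rotation vector about the world's x, y, z in rad, a list of three; "xyz": the shift along the world's x, y, z in m, a list of three; "gripper": the closure, from -1 (fully open) to 1 (shut), so that 0 is half open. In form: {"rotation": [[wx, wy, wz], ...], "xyz": [[x, y, z], ...], "gripper": [gripper, ...]}. A call has 1 to 5 rows; each row is the pose to reach, as a shift and turn from the pose measured when the call began; what a row does not reach only later rows make up. A row lasts 1/10 s, in which the tool goes at most 50 mm and 8.59 degrees, less where a joint would pass 70% of its speed; a pose out of reach is approached as far as the arm can. A call with a gripper value outside its range is refused whole. The fingers move at their own pace and stop on an object; "newtons" is the grip in N (left out, the last holds). Time passes only in rows, so rows that repeat a pose let the fingers close. It gives the time, the measured TCP pose, the force and the opening at its end, in the units of the state.
- env.get_obs(): the state, without advancing time (a new reading comes with each control period).
- env.get_image(name): name is "side" or "top" or "wrist"; returns a dict with "color" (400x640x3 uint8, red, green, blue), "fx", "fy", "cx", "cy" (pixels), "position" and "rotation" of the camera in the world; the wrist camera has in their place "T_tool_cam" (4x4, takes a point from camera to tool coordinates, whose origin is the TCP and whose axes are the flange's). Camera axes: x right, y down, z forward; pixel columns grow to the right and rows downward; lengths in m; the calibration is good to about 2 mm. A picture is of the moment at which its call begins: read the wrist's pose just before it. There is no depth.
- env.close_job(): hands the job in, once; it reports no verdict.
The state is a dict: "time": time; "qpos": joint angles; "dq": joint speeds; "joint_torque": joint torques, N m; "eef_pos": TCP position; "ee_rot": TCP orientation; "wrist_force": force on the tool from outside, world axes, zero at the start; "torque": the same for the moment, N m; "finger_gap": opening from 0.0 (shut) to 1.0 (fully open).
Only numpy, scipy, OpenCV 4.12 (cv2) and the standard library are available. Lean on these libraries where they do the work, as an engineer would, in place of code of your own. Each camera call takes 0.05 s, during which the arm holds its last target. There are 200 camera calls.

TASK

Take the yellow swivel-blade deburring tool from its stand, hook its blade inside the mouth of the steel tube clamped in the vise, and draw it all the way round the tube's inner edge, clockwise seen from above, from the blue ink mark back to the mark, with the blade bearing on the edge under light, steady pressure (about half a kilo). Then stand the tool back in its hole, guard down on the block. Leave the bottle, the jar and the steel ferrule alone.

Things in the scene. Friction and masses are not known exactly. Their poses are not given: they have to be found in the camera images.
- deburrer: Deburring tool, about 145 mm long, 0.16 kg, upright in its stand, blade down. Origin: on its axis, at the underside of its round black guard (41 mm wide, 6 mm thick); z up the handle. The yellow handle is 20 mm square, flats facing +-x and +-y of this body, 6 to 90 mm above the origin; grip either pair of flats. Below the guard an 11 mm round steel holder reaches to z = -28 mm
- handle (a point): Middle of the yellow handle, on the tool's axis, 48 mm above the guard's underside: the place to grip
- blade: Brass-coloured S-shaped blade, a bent 3.2 mm rod below the holder. It swivels about the tool's axis like a castor, without stops, against slight friction (1.5 mN m), and starts turned any way. Origin: on the tool's axis at the holder's lower end (28 mm below the guard's underside); z up; x towards the side the blade is bent to. Its centre line in (x, z), mm: (0,0), (0,-4), (9,-18), tip (10,-24.5)
- blade_edge (a point): Middle of the slanting working part of the blade, x = 5.2, z = -12 mm in the blade's frame; about level with the mouth while working. Drawn outward and along the edge, the slant lies on the edge, the tool's axis is over the wall, and the tip swings of itself to point inward and trail. With the tip pointing outward it can jam: first turn the tool so that the tip points away from the edge it will meet
- blade_tip (a point): Tip of the blade: x = 10 mm, z = -24.5 mm in the blade's frame (the rod's round end reaches 1.6 mm lower)
- mouth (a point): Centre of the tube's open upper end, in the plane of that end, 146 mm above the table. Stainless tube, 41 mm outside, wall 2 mm, but a little squashed and sawn a little askew: round the edge its inner radius varies between 17 and 20 mm, its height by up to 2.5 mm either way. x points from the centre to the blue ink mark, z up; clockwise from above is from +x towards -y
- tube: The same tube, upright and immovable in the V-grooved jaws of a blue suction-base vise. Origin: centre of its lower end, 85 mm below the mouth; axes as at the mouth. The jaws end 46 mm below the mouth and the vise reaches 75 mm to either side; its low screw handle sticks out 140 mm, 50 mm above the table
- mark (a point): The blue ink mark (5 mm wide, on the end face and 28 mm down the outside): its point on the tube's inner edge, where the pass begins and ends
- stand_hole (a point): Centre of the mouth of the hole in the tool stand, in the plane of the block's top, 66 mm above the table, where the tool starts and must return. Fixed white plastic block, 90 x 80 x 66 mm; hole 28 mm wide, 60 mm deep. With the tool home, its guard lies on the block and holder and blade hang in the hole with 8 mm play round the holder
- bottle: Bystander: amber reagent bottle with a black cap, 66 mm wide, 145 mm tall, loose; origin under its centre
- jar: Bystander: small jar with a white cap, 60 mm wide, 65 mm tall, loose; origin under its centre
- ferrule: Bystander: loose steel tube ferrule, 50 mm wide, 22 mm tall, flange down; origin under its centre
Things that resemble listed ones, but are neither listed nor needed, are in the scene too. Of the things like the deburrer, leave any that is pink or white; of the rest the larger one is meant.

How it is judged:
By the outcome, as a careful person would: the job done as asked, in the order asked, and still so for the second after the job is handed in, with the robot touching nothing.
It also fails if it takes over 72 s, if anything falls off the work surface, if the arm or the gripper's body presses on something with over 40 N, if the wrist force passes 120 N, or if a joint passes its speed limit or range.

## Working session

There is one attempt and no reset: what is moved stays moved. The work goes in short steps, Python scripts to look and compute and a tool call to move; the robot and the scene stay as the last step left them, time stands still between calls to the robot, and variables do not carry over. Pictures are saved under pics/ and viewed, about 8 in all and at most 12, crops included, and the job is handed in when it is done.

Besides the shell and the picture viewer there is one more tool, called after "Emit:" by a JSON object that holds its "api" and its "payload", one argument or row to a line. play_rows: Moves the arm, as the interface text tells. Its arguments: {"type":"object","properties":{"rotation":{"type":"array","items":{"type":"array","items":{"type":"number"}}},"xyz":{"type":"array","items":{"type":"array","items":{"type":"number"}}},"gripper":{"type":"array","items":{"type":"number"}},"newtons":{"type":"number"}},"required":["rotation","xyz","gripper"]}

```bash
mkdir -p pics; ls; python3 - <<'E'
from bench import env
import cv2,numpy as np
print(env.get_obs(), env.pinch_z)
for n in ["side","top"]:
    d=env.get_image(n); cv2.imwrite(f"pics/{n}0.png",d["color"][:,:,::-1]); np.savez(f"pics/{n}0.npz",**d)
    print(n,{k:v for k,v in d.items() if k!="color"})
d=env.get_image("wrist");print(d["T_tool_cam"],d["fx"],d["cx"],d["cy"])
E
```

```text
pics
{'time': 0.0, 'qpos': array([-1.31299182e+00,  2.60675180e-01, -1.39356275e-01,  1.17268642e+00,
       -1.08442300e-05,  1.57079338e+00]), 'dq': array([-0.00020058, -0.00130017,  0.00075087, -0.00070891,  0.00125553,
       -0.00010697]), 'joint_torque': array([ 1.63783261e-03, -4.05682182e+01,  2.53920060e+01,  1.88472506e-02,
        1.77346760e-04,  2.31682679e-05]), 'eef_pos': array([ 0.1336626 , -0.50694252,  0.19667443]), 'ee_rot': array([ 9.91702954e-01,  1.28546988e-01, -1.28878814e-04, -9.52104962e-04]), 'wrist_force': array([ 0.10592947,  0.41203139, -0.78854285]), 'torque': array([ 0.02959495, -0.01208791, -0.02385736]), 'finger_gap': 1.0002040700980859} 0.0187
side {'fx': 458.373948171502, 'fy': 458.373948171502, 'cx': 318.4908471561253, 'cy': 195.83551912804745, 'position': array([ 0.243409  , -0.47810514,  0.80464828]), 'rotation': array([ 0.88274353, -0.31377869,  0.10959574, -0.33210777])}
top {'fx': 506.88556760034953, 'fy': 506.88556760034953, 'cx': 313.8653958848308, 'cy': 194.8567374251135, 'position': array([ 0.54109605, -0.00641119,  1.06306577]), 'rotation': array([-0.70193439,  0.71067652, -0.03823058,  0.02766624])}
[[ 8.94643985e-04 -9.59410578e-01 -2.82011599e-01  7.09903593e-02]
 [ 9.99999547e-01  9.50197779e-04 -6.02323482e-05  1.17399203e-04]
 [ 3.25754347e-04 -2.82011417e-01  9.59410993e-01 -1.77380819e-01]
 [ 0.00000000e+00  0.00000000e+00  0.00000000e+00  1.00000000e+00]] 358.91695442541084 320.02249349473044 200.35712850481457
```

View pics/top0.png

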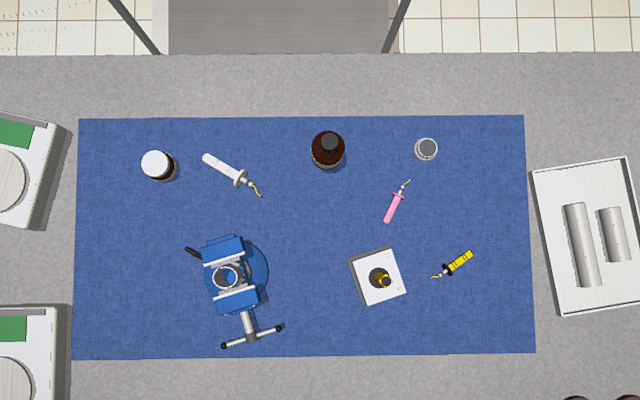

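View pics/side0.png

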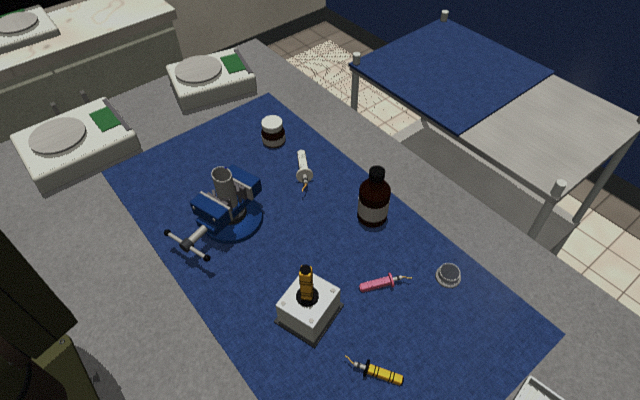

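The candidates are the yellow tool upright in the stand (top 381,279), the smaller banded yellow one lying down (458,262), the pink one (395,205) and the white one (222,170). The one in the stand fits the description. Next I'll measure it and check a close crop.

```bash
cat > h.py <<'E'
import numpy as np, cv2
from scipy.spatial.transform import Rotation as R
def cam(d,obs=None):
    if "position" in d: return np.array(d["position"]), R.from_quat(d["rotation"]).as_matrix()
    T=np.array(d["T_tool_cam"]); Rt=R.from_quat(obs["ee_rot"]).as_matrix()
    return obs["eef_pos"]+Rt@T[:3,3], Rt@T[:3,:3]
def ray(d,u,v,obs=None):
    p,M=cam(d,obs); r=M@np.array([(u-float(d["cx"]))/float(d["fx"]),(v-float(d["cy"]))/float(d["fy"]),1.]); return p,r/np.linalg.norm(r)
def plane(d,u,v,z,obs=None):
    p,r=ray(d,u,v,obs); return p+r*(z-p[2])/r[2]
def proj(d,X,obs=None):
    p,M=cam(d,obs); c=M.T@(np.array(X)-p); return np.array([float(d["cx"])+float(d["fx"])*c[0]/c[2], float(d["cy"])+float(d["fy"])*c[1]/c[2]])
E
python3 - <<'E'
from h import *
T=dict(np.load("pics/top0.npz"));S=dict(np.load("pics/side0.npz"))
print("R top",R.from_quat(T["rotation"]).as_matrix().round(2).tolist())
c=T["color"];hsv=cv2.cvtColor(c,cv2.COLOR_RGB2HSV)
m=((hsv[:,:,1]<40)&(hsv[:,:,2]>170)).astype(np.uint8); m[:, :330]=0;m[:,430:]=0;m[:230]=0;m[320:]=0
cn=max(cv2.findContours(m,0,2)[0],key=cv2.contourArea);r=cv2.minAreaRect(cn);print("block",r)
b=cv2.boxPoints(r);W=np.array([plane(T,*q,.066) for q in b]);print(W.round(4).tolist(),W.mean(0))
for k in range(4): e=W[(k+1)%4]-W[k];print(np.linalg.norm(e),np.degrees(np.arctan2(e[1],e[0])))
def big(I,x,y,w,h,s): return cv2.resize(I[y:y+h,x:x+w,::-1],None,fx=s,fy=s,interpolation=2)
a=big(T["color"],345,240,66,70,6);b=big(T["color"],192,225,66,70,6);e=big(S["color"],272,250,66,50,6);f=big(S["color"],195,155,66,50,6)
cv2.imwrite("pics/crop1.png",np.vstack([np.hstack([a,b])[:300],np.hstack([e,f])]))
E
```

```text
R top [[-0.01, -1.0, 0.09], [-1.0, 0.01, -0.02], [0.01, -0.09, -1.0]]
block ((378.9500427246094, 276.8500061035156), (47.11793518066406, 41.10960388183594), 71.56505584716797)
[[0.5036, -0.0948, 0.066], [0.5278, -0.1718, 0.066], [0.4409, -0.1985, 0.066], [0.4172, -0.122, 0.066]] [ 0.47236862 -0.14676864  0.066     ]
0.08079105403933516 -72.53245466471989
0.09087787334411469 -162.91588864692113
0.08016874223616619 107.2438695936494
0.09056287134925434 17.476880693370212
```

View pics/crop1.png

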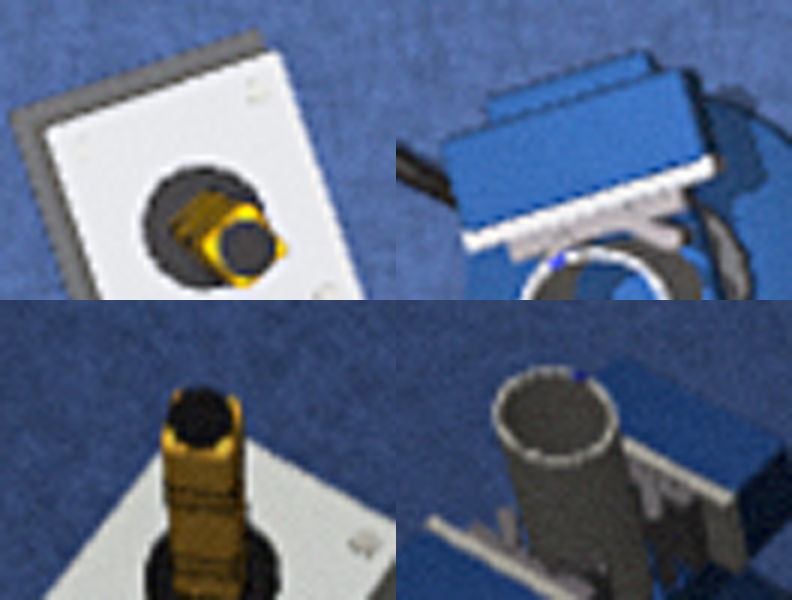

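The crop shows the intended tool upright in the block, with its handle top at about top pixel (386,281). The ink mark is at about top (219,268), on the far-left side of the tube mouth. I'll move over the stand and start a 90° yaw on the way.

Emit:
{"api": "play_rows", "payload": {
  "rotation": [
    [0,0,0.14],
    [0,0,0.28],
    [0,0,0.42],
    [0,0,0.56],
    [0,0,0.7]
  ],
  "xyz": [
    [0.033,0.035,0.01],
    [0.066,0.07,0.02],
    [0.1,0.105,0.03],
    [0.133,0.14,0.04],
    [0.166,0.175,0.05]
  ],
  "gripper": [-1,-1,-1,-1,-1]
}}

```text
time: 0.65
eef_pos: [0.3005, -0.3305, 0.2471]
ee_rot: [0.886, 0.463, -0.0, -0.001]
wrist_force: [1.5, -1.2, -1.2]
finger_gap: 1.001
```

```bash
python3 - <<'E'
from h import *
from bench import env
T=dict(np.load("pics/top0.npz"));S=dict(np.load("pics/side0.npz"))
print("tube side",plane(S,221.5,174.2,.146),"mark top",plane(T,219.2,268.5,.146),"mark side",plane(S,(580-396)/6+195,(377-300)/6+155,.146))
print("handle top",plane(T,386,281.2,.156),"side",plane(S,200/6+272,(420-300)/6+250,.156),"guard",plane(T,379.7,278,.072))
o=env.get_obs();print(o["qpos"],o["eef_pos"])
E
```

```text
tube side [0.48061378 0.14069821 0.146     ] mark top [0.496489   0.15032182 0.146     ] mark side [0.49632616 0.15069764 0.146     ]
handle top [ 0.4705975  -0.14641663  0.156     ] side [ 0.47070395 -0.14562808  0.156     ] guard [ 0.47037051 -0.14731039  0.072     ]
[-8.32678115e-01  1.08538371e-01 -2.01149771e-01  1.26274032e+00
 -2.89138331e-04  1.34595691e+00] [ 0.30047172 -0.33046986  0.24707738]
```

Emit:
{"api": "play_rows", "payload": {
  "rotation": [
    [0,0,0.14],
    [0,0,0.28],
    [0,0,0.42],
    [0,0,0.56],
    [0,0,0.7]
  ],
  "xyz": [
    [0.034,0.036,0],
    [0.068,0.073,0],
    [0.102,0.11,0],
    [0.136,0.147,0],
    [0.17,0.184,0]
  ],
  "gripper": [-1,-1,-1,-1,-1]
}}

```text
time: 1.15
eef_pos: [0.4699, -0.1463, 0.247]
ee_rot: [0.672, 0.741, -0.001, -0.001]
wrist_force: [1.0, -1.7, -0.4]
finger_gap: 1.0
```

Emit:
{"api": "play_rows", "payload": {
  "rotation": [
    [0,0,0.14],
    [0,0,0.16]
  ],
  "xyz": [
    [0,0,0],
    [0,0,0]
  ],
  "gripper": [-1,-1]
}}

```text
time: 1.35
eef_pos: [0.4704, -0.1448, 0.2464]
ee_rot: [0.609, 0.794, -0.001, -0.001]
wrist_force: [0.2, -0.0, -0.1]
finger_gap: 1.0
```

```bash
python3 - <<'E'
from h import *
from bench import env
o=env.get_obs();d=env.get_image("wrist");np.savez("pics/w1.npz",**d,**{k:o[k] for k in("eef_pos","ee_rot")});cv2.imwrite("pics/w1.png",d["color"][:,:,::-1])
print(o["qpos"],o["eef_pos"],R.from_quat(o["ee_rot"]).as_matrix().round(3).tolist())
c=d["color"];h=cv2.cvtColor(c,cv2.COLOR_RGB2HSV)
m=cv2.inRange(h,(15,110,60),(40,255,255));n,l,s,ce=cv2.connectedComponentsWithStats(m);i=1+s[1:,4].argmax();print(s[i],ce[i])
E
```

```text
[-2.97707976e-01  1.89082128e-01 -1.04878044e-01  1.27950036e+00
 -1.19716375e-03  1.01067853e+00] [ 0.47044321 -0.14478807  0.24638511] [[-0.259, 0.966, -0.003], [0.966, 0.259, -0.0], [0.0, -0.003, -1.0]]
[307 160  31  41 652] [321.54294479 177.03834356]
```

View pics/w1.png

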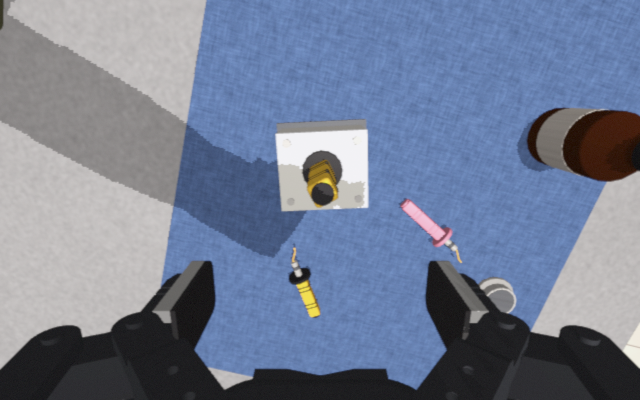

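The wrist view shows the stand tool centred at about (321,190), between the fingers. I need the yaw of its flats, so I'll crop closer.

```bash
python3 - <<'E'
from h import *
d=dict(np.load("pics/w1.npz"));T=dict(np.load("pics/top0.npz"))
a=cv2.resize(d["color"][145:215,292:352,::-1],None,fx=8,fy=8,interpolation=2)
b=cv2.resize(T["color"][262:297,368:398,::-1],None,fx=16,fy=16,interpolation=2)[:560,:320*1]
b=cv2.resize(T["color"][267:295,374:394,::-1],None,fx=16,fy=16,interpolation=2);b=cv2.copyMakeBorder(b,0,560-b.shape[0],0,0,0)
cv2.imwrite("pics/crop2.png",np.hstack([a,b]))
E
```

```text
(no output)
```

View pics/crop2.png

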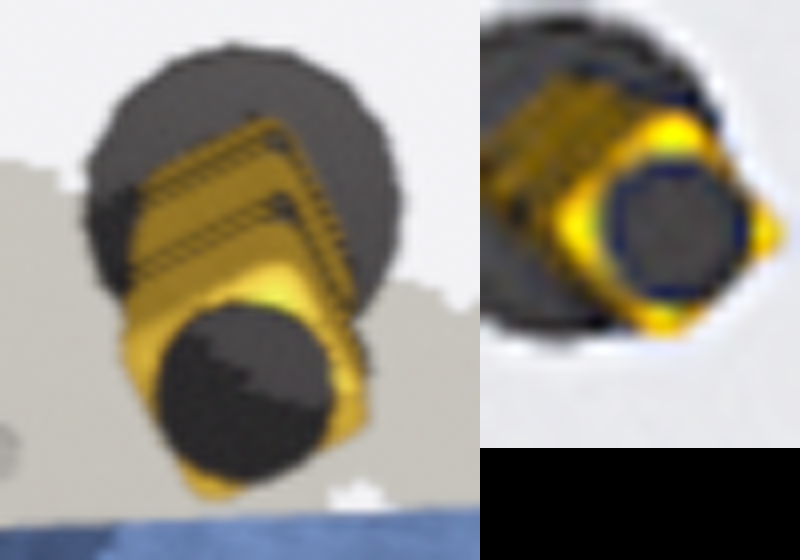

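Measured edges put the flats about 26.5° (0.46 rad) from my current yaw. Before grasping, I'll go over the tube and map the edge from two wrist views, turning the yaw on the way.

Emit:
{"api": "play_rows", "payload": {
  "rotation": [
    [0,0,0.1],
    [0,0,0.2],
    [0,0,0.3],
    [0,0,0.4],
    [0,0,0.46]
  ],
  "xyz": [
    [0.002,0.049,0],
    [0.004,0.098,0],
    [0.006,0.147,-0.005],
    [0.008,0.196,-0.012],
    [0.01,0.245,-0.02]
  ],
  "gripper": [-1,-1,-1,-1,-1]
}}

```text
time: 1.9
eef_pos: [0.4795, 0.0995, 0.2267]
ee_rot: [0.414, 0.91, -0.001, -0.0]
wrist_force: [1.7, -0.1, -0.6]
finger_gap: 1.004
```

Emit:
{"api": "play_rows", "payload": {
  "rotation": [
    [0,0,0],
    [0,0,0],
    [0,0,0]
  ],
  "xyz": [
    [0,0.04,-0.012],
    [0,0.04,-0.012],
    [0,0.04,-0.012]
  ],
  "gripper": [-1,-1,-1]
}}

```text
time: 2.2
eef_pos: [0.4789, 0.1388, 0.2144]
ee_rot: [0.415, 0.91, -0.002, -0.001]
wrist_force: [-0.8, -0.5, 0.2]
finger_gap: 1.0
```

```bash
cat > shot.py <<'E'
import sys
from h import *
from bench import env
n=sys.argv[1]
o=env.get_obs();d=env.get_image("wrist");np.savez(f"pics/{n}.npz",**d,**{k:o[k] for k in("eef_pos","ee_rot")})
print(o["qpos"].round(3),o["eef_pos"])
E
python3 shot.py t1; python3 - <<'E'
from h import *
d=dict(np.load("pics/t1.npz"));print(proj(d,(.4806,.1407,.146),d))
cv2.imwrite("pics/t1c.png",cv2.resize(d["color"][140:260,260:380,::-1],None,fx=4,fy=4,interpolation=2))
E
```

```text
[ 0.284  0.211 -0.16   1.203 -0.002  1.14 ] [0.4788595  0.1387604  0.21438556]
[324.87451668 199.5080601 ]
```

Emit:
{"api": "play_rows", "payload": {
  "rotation": [
    [0,0,0],
    [0,0,0],
    [0,0,0]
  ],
  "xyz": [
    [0.035,0.03,0],
    [0.07,0.06,0],
    [0.07,0.06,0]
  ],
  "gripper": [-1,-1,-1]
}}

```text
time: 2.55
eef_pos: [0.5539, 0.1988, 0.2139]
ee_rot: [0.417, 0.909, -0.001, 0.001]
wrist_force: [0.1, -1.0, -0.9]
finger_gap: 0.999
```

```bash
python3 shot.py t2; python3 - <<'E'
from h import *
d=dict(np.load("pics/t2.npz"));u,v=proj(d,(.4806,.1407,.146),d).astype(int);print(u,v)
c=d["color"][v-60:v+60,max(u-60,0):u+60,::-1]
a=cv2.imread("pics/t1c.png");c=cv2.resize(c,(300,480) if 0 else (480,480),interpolation=2)
cv2.imwrite("pics/t12.png",cv2.resize(np.hstack([a,c]),(800,400)))
E
```

```text
[ 0.346  0.365  0.057  1.263 -0.002  1.206] [0.55391534 0.19880692 0.2138794 ]
189 194
```

View pics/t12.png

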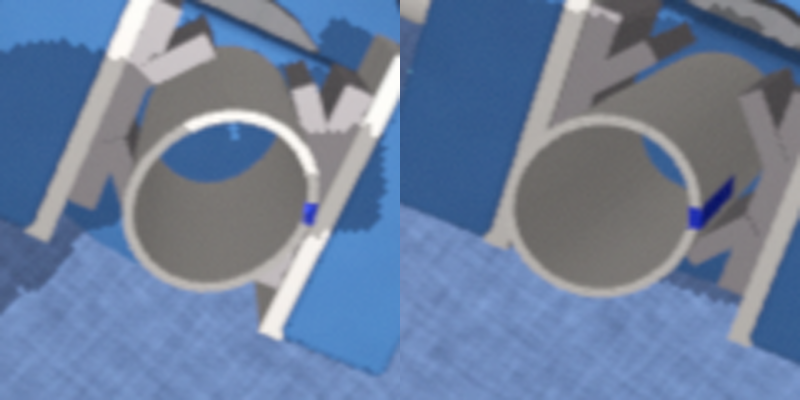

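Both views show the rim clearly, with the blue mark on its right side: (310,213) on the left and (697,217) on the right. Now I'll trace the inner edge and fit radius, tilt and centre.

```bash
cat > rim.py <<'E'
from h import *
from scipy.optimize import least_squares
from scipy.ndimage import map_coordinates
V=[]
for n,c0 in(("t1",(326,200)),("t2",(190.5,195.5))):
    d=dict(np.load(f"pics/{n}.npz"));Rd=d["color"][:,:,0].astype(float);c0=np.array(c0);P=[]
    for it in range(2):
        P=[]
        for a in np.radians(np.arange(0,360,3)):
            r=np.arange(18,36,.2);s=map_coordinates(Rd,[c0[1]+r*np.sin(a),c0[0]+r*np.cos(a)],order=1)
            k=np.where((s[1:]>138)&(s[:-1]<=138))[0]
            if len(k): P.append(c0+r[k[0]]*np.array([np.cos(a),np.sin(a)]))
        P=np.array(P);c0=P.mean(0)
    bl=(d["color"][:,:,2]>150)&(d["color"][:,:,0]<70)&(d["color"][:,:,1]<70);ys,xs=np.where(bl);k=np.hypot(xs-c0[0],ys-c0[1])<36
    V.append((d,P,(xs[k].mean(),ys[k].mean())));print(n,len(P),c0,V[-1][2],plane(d,*V[-1][2],.146,d))
def pts(d,P,c,tx,ty):
    n=np.array([-tx,-ty,1]);out=[]
    for u,v in P:
        p,r=ray(d,u,v,d);out.append(p+r*(n@(np.r_[c,.146]-p))/(n@r))
    return np.array(out)
def rad(x,ph): return x[6]+x[7]*np.cos(2*ph)+x[8]*np.sin(2*ph)+x[9]*np.cos(3*ph)+x[10]*np.sin(3*ph)
def res(x):
    o=[]
    for i,(d,P,_) in enumerate(V):
        c=x[2*i:2*i+2];q=pts(d,P,c,x[4],x[5])[:,:2]-c;o.append(np.hypot(*q.T)-rad(x,np.arctan2(q[:,1],q[:,0])))
    return np.concatenate(o)
s=least_squares(res,[.48,.14,.48,.14,0,0,.0185,0,0,0,0],loss="soft_l1",f_scale=.0004);x=s.x
print("c1",x[:2],"c2",x[2:4],"tilt",x[4:6]*18.5,"mm  r",x[6:]*1e3,"rms mm",np.median(abs(res(x)))*1e3)
np.save("rim.npy",x)
for a in range(0,360,30): ph=np.radians(a);r=rad(x,ph);print(a,round(r*1e3,2),round(1e3*r*(x[4]*np.cos(ph)+x[5]*np.sin(ph)),2))
E
python3 rim.py
```

```text
t1 120 [325.86910298 200.0465423 ] (np.float64(352.6), np.float64(204.2)) [0.4978748  0.15109698 0.146     ]
t2 116 [187.92646415 195.16028279] (np.float64(217.0625), np.float64(199.1875)) [0.49753756 0.15105111 0.146     ]
c1 [0.48153245 0.14037376] c2 [0.48117439 0.14012332] tilt [-2.01930123  0.65700639] mm  r [18.06819122 -1.2451321   0.30202185 -0.03523247  0.0661145 ] rms mm 0.08339615130337208
0 16.79 -1.83
30 17.77 -1.36
60 18.99 -0.45
90 19.25 0.68
120 18.39 1.57
150 17.25 1.94
180 16.86 1.84
210 17.64 1.35
240 18.92 0.45
270 19.38 -0.69
300 18.46 -1.58
330 17.12 -1.92
```

Emit:
{"api": "play_rows", "payload": {
  "rotation": [
    [0,0,0],
    [0,0,0],
    [0,0,0],
    [0,0,0],
    [0,0,0]
  ],
  "xyz": [
    [-0.011,-0.046,0.015],
    [-0.022,-0.092,0.03],
    [-0.034,-0.138,0.033],
    [-0.046,-0.184,0.033],
    [-0.058,-0.23,0.033]
  ],
  "gripper": [-1,-1,-1,-1,-1]
}}

```text
time: 3.1
eef_pos: [0.4913, -0.0364, 0.2481]
ee_rot: [0.419, 0.908, -0.002, 0.0]
wrist_force: [1.3, -0.4, -0.6]
finger_gap: 1.003
```

```bash
python3 - <<'E'
from h import *
from bench import env
d=dict(np.load("pics/w1.npz"))
print(plane(d,322.6,193.75,.156,d))
C=[plane(d,u/8+292,v/8+145,.155,d)[:2] for u,v in((125,340),(210,495),(365,425),(285,270))]
for k in range(4):
    e=C[(k+1)%4]-C[k];print(np.linalg.norm(e),np.degrees(np.arctan2(e[1],e[0]))%90)
print(np.mean(C,0))
o=env.get_obs();M=R.from_quat(o["ee_rot"]).as_matrix();print(o["eef_pos"],M.round(4).tolist(),np.degrees(np.arctan2(M[1,0],M[0,0])))
E
```

```text
[ 0.47193711 -0.14613068  0.156     ]
0.017685415420728195 42.658372316473546
0.016712358052197826 40.430227077165526
0.01734792113885538 42.11012732931002
0.016894633078650443 39.30565097390863
[ 0.47197429 -0.14569983]
[ 0.49127756 -0.03640842  0.24814552] [[-0.6493, 0.7605, -0.0008], [0.7605, 0.6493, -0.0039], [-0.0025, -0.0031, -1.0]] 130.4916483955666
```

Emit:
{"api": "play_rows", "payload": {
  "rotation": [
    [0,0,0.012],
    [0,0,0.012],
    [0,0,0.012],
    [0,0,0.012],
    [0,0,0.012]
  ],
  "xyz": [
    [-0.007,-0.04,0],
    [-0.014,-0.08,0],
    [-0.02,-0.11,0],
    [-0.02,-0.11,0],
    [-0.02,-0.11,-0.03]
  ],
  "gripper": [-0.6,-0.6,-0.6,-0.6,-0.6]
}}

```text
time: 3.6
eef_pos: [0.4726, -0.1493, 0.2218]
ee_rot: [0.416, 0.909, -0.001, 0.005]
wrist_force: [0.7, -0.0, 0.1]
finger_gap: 0.804
```

Emit:
{"api": "play_rows", "payload": {
  "rotation": [
    [0,0,0],
    [0,0,0],
    [0,0,0],
    [0,0,0],
    [0,0,0]
  ],
  "xyz": [
    [0,0,-0.035],
    [0,0,-0.07],
    [0,0,-0.105],
    [0,0,-0.122],
    [0,0,-0.122]
  ],
  "gripper": [-0.6,-0.6,-0.6,-0.6,-0.6]
}}

```text
time: 4.1
eef_pos: [0.4688, -0.1487, 0.0978]
ee_rot: [0.417, 0.909, -0.002, 0.002]
wrist_force: [-0.8, 0.3, -0.6]
finger_gap: 0.803
```

Emit:
{"api": "play_rows", "payload": {
  "rotation": [
    [0,0,0],
    [0,0,0],
    [0,0,0],
    [0,0,0],
    [0,0,0]
  ],
  "xyz": [
    [0.003,0.003,-0.003],
    [0.003,0.003,-0.003],
    [0.003,0.003,-0.003],
    [0.003,0.003,-0.003],
    [0.003,0.003,-0.003]
  ],
  "gripper": [-0.6,-0.6,1,1,1],
  "newtons": 100
}}

```text
time: 4.6
eef_pos: [0.4724, -0.1459, 0.0954]
ee_rot: [0.417, 0.909, -0.002, 0.002]
wrist_force: [-0.2, 0.6, 0.0]
finger_gap: 0.297
```

Emit:
{"api": "play_rows", "payload": {
  "rotation": [
    [0,0,0],
    [0,0,0],
    [0,0,0],
    [0,0,0],
    [0,0,0]
  ],
  "xyz": [
    [0,0,0],
    [0,0,0],
    [0,0,0],
    [0,0,0],
    [0,0,0]
  ],
  "gripper": [1,1,1,1,1]
}}

```text
time: 5.1
eef_pos: [0.4727, -0.146, 0.0957]
ee_rot: [0.417, 0.909, -0.002, 0.003]
wrist_force: [-0.4, 0.3, 4.1]
finger_gap: 0.217
```

Grasped. Now I'll lift and carry it to above the tube.

Emit:
{"api": "play_rows", "payload": {
  "rotation": [
    [0,0,0],
    [0,0,0],
    [0,0,0],
    [0,0,0],
    [0,0,0]
  ],
  "xyz": [
    [0,0,0.01],
    [0,0,0.045],
    [0,0,0.085],
    [0,0,0.125],
    [0,0,0.165]
  ],
  "gripper": [1,1,1,1,1]
}}

```text
time: 5.6
eef_pos: [0.4718, -0.1457, 0.2623]
ee_rot: [0.417, 0.909, -0.002, 0.002]
wrist_force: [1.5, -1.0, -1.3]
finger_gap: 0.217
```

Emit:
{"api": "play_rows", "payload": {
  "rotation": [
    [0,0,0],
    [0,0,0],
    [0,0,0],
    [0,0,0],
    [0,0,0]
  ],
  "xyz": [
    [0,0.035,0.005],
    [0.002,0.075,0.005],
    [0.004,0.115,0.005],
    [0.006,0.155,0.005],
    [0.007,0.18,0.005]
  ],
  "gripper": [1,1,1,1,1]
}}

```text
time: 6.1
eef_pos: [0.4782, 0.0367, 0.2673]
ee_rot: [0.416, 0.909, -0.001, 0.002]
wrist_force: [0.6, -0.3, -1.0]
finger_gap: 0.214
```

Emit:
{"api": "play_rows", "payload": {
  "rotation": [
    [0,0,0],
    [0,0,0],
    [0,0,0]
  ],
  "xyz": [
    [0,0,0],
    [0,0,0],
    [0,0,0]
  ],
  "gripper": [1,1,1]
}}

```text
time: 6.4
eef_pos: [0.4779, 0.0359, 0.2673]
ee_rot: [0.416, 0.909, -0.002, 0.001]
wrist_force: [-0.1, -0.5, -1.7]
finger_gap: 0.214
```

```bash
python3 - <<'E'
from h import *
from bench import env
o=env.get_obs();print({k:o[k].round(4) if hasattr(o[k],'round') else o[k] for k in o})
d=env.get_image("side");np.savez("pics/s2.npz",**d,**{k:o[k] for k in("eef_pos","ee_rot")})
M=R.from_quat(o["ee_rot"]).as_matrix();g=o["eef_pos"]+M[:,2]*.0297;u,v=proj(d,g).astype(int)
for t in range(0,360,45):
    a=np.radians(t);print(t,proj(d,g+np.array([.01*np.cos(a),.01*np.sin(a),-.0525])).round(1)-[u-30,v-30])
w=env.get_image("wrist");
c=cv2.resize(d["color"][v-30:v+50,u-30:u+40,::-1],None,fx=6,fy=6,interpolation=2)
cv2.imwrite("pics/s2c.png",c);print("g",u,v)
E
```

```text
{'time': 6.4, 'qpos': array([ 0.0784,  0.1593, -0.0884,  1.3225, -0.0046,  0.9369]), 'dq': array([-0.0129, -0.0011, -0.0008, -0.0033,  0.0035,  0.0014]), 'joint_torque': array([ 5.68400e-01, -3.62000e+01,  2.67391e+01,  5.40000e-03,
        1.43000e-02, -1.70000e-03]), 'eef_pos': array([0.4779, 0.0359, 0.2673]), 'ee_rot': array([ 0.4162,  0.9093, -0.0019,  0.0014]), 'wrist_force': array([-0.0577, -0.5211, -1.7188]), 'torque': array([ 0.0027,  0.0187, -0.042 ]), 'finger_gap': 0.2135821913946849}
0 [39.1 47.7]
45 [35.6 46.3]
90 [31.5 47.2]
135 [29. 50.]
180 [29.8 53. ]
225 [33.3 54.5]
270 [37.5 53.6]
315 [39.9 50.8]
g 242 172
```

View pics/s2c.png

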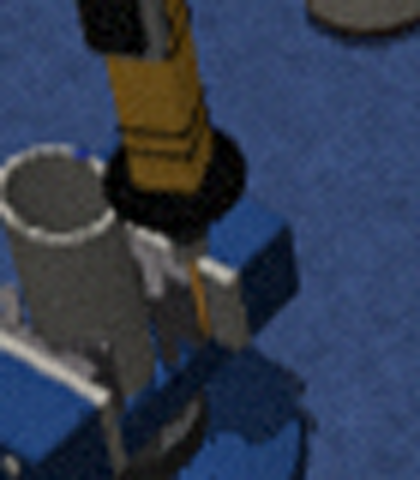

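The crop shows the guard at about (175,180) and the brass blade running down to a tip at about (208,335), so the tip points roughly 240° in world yaw. For the mark at 33.5° I want about 190° (inward and trailing), so I'll turn the tool by −0.87 rad while moving over the mouth.

Emit:
{"api": "play_rows", "payload": {
  "rotation": [
    [0,0,-0.13],
    [0,0,-0.26],
    [0,0,-0.39],
    [0,0,-0.52],
    [0,0,-0.65]
  ],
  "xyz": [
    [0.001,0.02,0],
    [0.002,0.04,0],
    [0.003,0.065,0],
    [0.0035,0.09,0],
    [0.0035,0.104,0]
  ],
  "gripper": [1,1,1,1,1]
}}

```text
time: 7.0
eef_pos: [0.4818, 0.1402, 0.2673]
ee_rot: [0.687, 0.726, -0.002, 0.001]
wrist_force: [0.6, -0.1, -1.4]
finger_gap: 0.216
```

Emit:
{"api": "play_rows", "payload": {
  "rotation": [
    [0,0,-0.11],
    [0,0,-0.22],
    [0,0,-0.22],
    [0,0,-0.22]
  ],
  "xyz": [
    [0,0,0],
    [0,0,0],
    [0,0,0],
    [0,0,0]
  ],
  "gripper": [1,1,1,1]
}}

```text
time: 7.4
eef_pos: [0.4819, 0.1394, 0.2672]
ee_rot: [0.763, 0.647, -0.002, 0.001]
wrist_force: [0.4, -1.1, -1.7]
finger_gap: 0.215
```

```bash
python3 - <<'E'
from h import *
from bench import env
o=env.get_obs();print({k:o[k].round(4) if hasattr(o[k],'round') else o[k] for k in o})
d=env.get_image("side");np.savez("pics/s3.npz",**d,**{k:o[k] for k in("eef_pos","ee_rot")})
M=R.from_quat(o["ee_rot"]).as_matrix();g=o["eef_pos"]+M[:,2]*.0297;u,v=proj(d,g).astype(int)
print("holder end",proj(d,g+[0,0,-.028])-[u-30,v-30])
for t in range(0,360,45):
    a=np.radians(t);print(t,proj(d,g+np.array([.01*np.cos(a),.01*np.sin(a),-.0535])).round(1)-[u-30,v-30])
c=cv2.resize(d["color"][v-30:v+50,u-30:u+40,::-1],None,fx=6,fy=6,interpolation=2)
cv2.imwrite("pics/s3c.png",c);print("g",u,v)
E
```

```text
{'time': 7.4, 'qpos': array([ 0.2834,  0.2022, -0.0343,  1.3376, -0.0026,  2.0179]), 'dq': array([ 0.0028, -0.0003,  0.0011,  0.0008,  0.0009,  0.0063]), 'joint_torque': array([ 8.90000e-02, -3.86868e+01,  2.67277e+01,  3.09000e-02,
       -5.60000e-03,  2.47000e-02]), 'eef_pos': array([0.4819, 0.1394, 0.2672]), 'ee_rot': array([ 7.626e-01,  6.469e-01, -2.000e-03,  5.000e-04]), 'wrist_force': array([ 0.4473, -1.0613, -1.68  ]), 'torque': array([ 0.0034, -0.067 , -0.0551]), 'finger_gap': 0.21506692155916773}
holder end [33.57094295 42.04794125]
0 [40.5 49.4]
45 [37.3 48.1]
90 [33.3 48.9]
135 [30.9 51.3]
180 [31.5 54. ]
225 [34.7 55.4]
270 [38.7 54.5]
315 [41.1 52. ]
g 213 139
```

View pics/s3c.png

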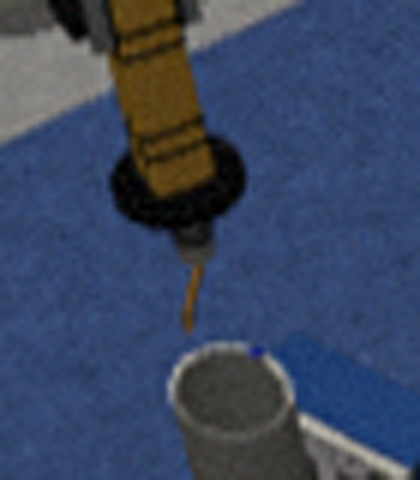

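The tip at (187,330) is left of and below the holder end (196,258), which gives about 190°, as wanted. Now I'll lower into the mouth and then approach the edge.

Emit:
{"api": "play_rows", "payload": {
  "rotation": [
    [0,0,0],
    [0,0,0],
    [0,0,0],
    [0,0,0],
    [0,0,0]
  ],
  "xyz": [
    [-0.0005,0.001,-0.015],
    [-0.0005,0.001,-0.03],
    [0,0.0015,-0.042],
    [0,0.0015,-0.0518],
    [0,0.0015,-0.0518]
  ],
  "gripper": [1,1,1,1,1]
}}

```text
time: 7.95
eef_pos: [0.4809, 0.1406, 0.214]
ee_rot: [0.763, 0.647, -0.003, -0.0]
wrist_force: [0.2, -0.0, -1.6]
finger_gap: 0.212
```

Emit:
{"api": "play_rows", "payload": {
  "rotation": [
    [0,0,0],
    [0,0,0],
    [0,0,0],
    [0,0,0],
    [0,0,0]
  ],
  "xyz": [
    [0.004,0.003,0],
    [0.008,0.006,0],
    [0.011,0.0085,0],
    [0.0125,0.01,0],
    [0.0125,0.01,0]
  ],
  "gripper": [1,1,1,1,1]
}}

```text
time: 8.45
eef_pos: [0.4939, 0.1509, 0.2142]
ee_rot: [0.762, 0.647, -0.003, 0.0]
wrist_force: [-0.4, 0.6, -1.2]
finger_gap: 0.212
```

Emit:
{"api": "play_rows", "payload": {
  "rotation": [
    [0,0,0],
    [0,0,0],
    [0,0,0]
  ],
  "xyz": [
    [0.0015,0.0012,0.001],
    [0.003,0.0023,0.001],
    [0.003,0.0023,0.001]
  ],
  "gripper": [1,1,1]
}}

```text
time: 8.75
eef_pos: [0.4972, 0.1534, 0.2153]
ee_rot: [0.762, 0.647, -0.003, 0.0]
wrist_force: [0.3, 0.5, -2.8]
finger_gap: 0.213
```

Emit:
{"api": "play_rows", "payload": {
  "rotation": [
    [0,0,0],
    [0,0,0],
    [0,0,0]
  ],
  "xyz": [
    [0.0008,0.0006,0],
    [0.0008,0.0006,0],
    [0.0008,0.0006,0]
  ],
  "gripper": [1,1,1]
}}

```text
time: 9.05
eef_pos: [0.498, 0.1539, 0.2153]
ee_rot: [0.762, 0.647, -0.003, 0.0]
wrist_force: [0.0, 0.2, -1.0]
finger_gap: 0.212
```

Emit:
{"api": "play_rows", "payload": {
  "rotation": [
    [0,0,0],
    [0,0,0],
    [0,0,0]
  ],
  "xyz": [
    [0.0008,0.0006,0],
    [0.0008,0.0006,0],
    [0.0008,0.0006,0]
  ],
  "gripper": [1,1,1]
}}

```text
time: 9.35
eef_pos: [0.4986, 0.1544, 0.2152]
ee_rot: [0.762, 0.647, -0.003, 0.0]
wrist_force: [-0.2, -1.0, -1.4]
finger_gap: 0.216
```

Emit:
{"api": "play_rows", "payload": {
  "rotation": [
    [0,0,0],
    [0,0,0],
    [0,0,0]
  ],
  "xyz": [
    [0.0006,0.0005,0],
    [0.0006,0.0005,0],
    [0.0006,0.0005,0]
  ],
  "gripper": [1,1,1]
}}

```text
time: 9.65
eef_pos: [0.4988, 0.1548, 0.2151]
ee_rot: [0.762, 0.647, -0.003, -0.0]
wrist_force: [-2.2, -1.3, -1.0]
finger_gap: 0.214
```

There is contact at axis radius 22.6 mm, with about 2.4 N for 0.45 mm of overtravel. I'll write a helper that finds the position along the edge and works out the next rows: the model path plus a fixed outward overtravel.

```bash
cat > nxt.py <<'E'
import sys
from h import *
from bench import env
from scipy.optimize import minimize_scalar
delta=float(sys.argv[1])/1e3; step=float(sys.argv[2]) if len(sys.argv)>2 else 5; n0=5
x=np.load("rim.npy");c=np.array([.4814,.1403])
def rad(p): return x[6]+x[7]*np.cos(2*p)+x[8]*np.sin(2*p)+x[9]*np.cos(3*p)+x[10]*np.sin(3*p)
def E(p): return c+rad(p)*np.array([np.cos(p),np.sin(p)])
def frame(p):
    t=E(p-1e-4)-E(p+1e-4);t/=np.linalg.norm(t);return t,np.array([-t[1],t[0]])  # clockwise tangent, outward normal
def A(p,a=.0044,b=.0017): t,n=frame(p);return E(p)+a*n+b*t
def h(p): return rad(p)*(x[4]*np.cos(p)+x[5]*np.sin(p))
def zA(p): return .2165+h(p)
o=env.get_obs();P=o["eef_pos"];q=P[:2]-c;g=np.arctan2(q[1],q[0])
ps=minimize_scalar(lambda p:np.sum((A(p)-P[:2])**2),bounds=(g-.3,g+.5),method="bounded",options=dict(xatol=1e-6)).x
t,n=frame(ps);F=o["wrist_force"];F=F-[0,-.2,-1.6]
print("t",round(o["time"],2),"psi",np.degrees(ps).round(1),"off_n mm",(1e3*n@(P[:2]-A(ps))).round(2),"dz",(1e3*(P[2]-zA(ps))).round(2),
 "Fin",round(-n@F[:2],2),"Fback",round(-t@F[:2],2),"Fz",F[2].round(2),"tau",o["torque"].round(2),"q6",o["qpos"][5].round(2))
M=R.from_quat(o["ee_rot"]).as_matrix();print("tilt",M[:,2].round(4))
print([ [round(float(v),4) for v in np.r_[A(ps-np.radians(step*i))-A(ps)+delta*frame(ps-np.radians(step*i))[1],zA(ps-np.radians(step*i))-P[2]]] for i in range(1,n0+1)])
E
python3 nxt.py .85
```

```text
t 9.65 psi 45.4 off_n mm -0.04 dz -0.44 Fin 2.38 Fback 0.49 Fz 0.57 tau [-0.25  0.38 -0.04] q6 2.04
tilt [-0.0054 -0.0045 -1.    ]
[[0.0018, -0.0013, 0.0003], [0.0027, -0.0032, 0.0002], [0.0034, -0.0051, 0.0], [0.0039, -0.007, -0.0001], [0.0043, -0.0089, -0.0002]]
```

Emit:
{"api": "play_rows", "payload": {
  "rotation": [
    [0,0,0],
    [0,0,0],
    [0,0,0],
    [0,0,0],
    [0,0,0]
  ],
  "xyz": [
    [0.0012,0.0002,0.0003],
    [0.0018,-0.0013,0.0003],
    [0.0027,-0.0032,0.0002],
    [0.0034,-0.0051,0.0],
    [0.0039,-0.007,-0.0001]
  ],
  "gripper": [1,1,1,1,1]
}}

```text
time: 10.15
eef_pos: [0.5027, 0.1479, 0.215]
ee_rot: [0.762, 0.647, -0.003, -0.0]
wrist_force: [-2.7, 0.8, -0.1]
finger_gap: 0.214
```

```bash
python3 nxt.py .85
```

```text
t 10.15 psi 25.9 off_n mm 0.77 dz -0.0 Fin 2.22 Fback 1.76 Fz 1.53 tau [0.2  0.77 0.03] q6 2.02
tilt [-0.0056 -0.0037 -1.    ]
[[0.0012, -0.0017, -0.0001], [0.0015, -0.0036, -0.0002], [0.0016, -0.0054, -0.0003], [0.0016, -0.0072, -0.0003], [0.0014, -0.009, -0.0004]]
```

Emit:
{"api": "play_rows", "payload": {
  "rotation": [
    [0,0,0],
    [0,0,0],
    [0,0,0],
    [0,0,0],
    [0,0,0]
  ],
  "xyz": [
    [0.0015,-0.0017,-0.0001],
    [0.0018,-0.0036,-0.0002],
    [0.0019,-0.0054,-0.0003],
    [0.0019,-0.0072,-0.0003],
    [0.0017,-0.009,-0.0004]
  ],
  "gripper": [1,1,1,1,1]
}}

```text
time: 10.65
eef_pos: [0.5042, 0.1391, 0.2147]
ee_rot: [0.762, 0.647, -0.003, -0.001]
wrist_force: [-3.9, 2.8, -0.6]
finger_gap: 0.215
```

```bash
python3 nxt.py 1.2
```

```text
t 10.65 psi 2.5 off_n mm 1.67 dz 0.05 Fin 3.97 Fback 2.93 Fz 1.03 tau [ 0.74  1.14 -0.05] q6 2.0
tilt [-0.0058 -0.0029 -1.    ]
[[0.001, -0.0018, -0.0001], [0.0007, -0.0036, -0.0001], [0.0003, -0.0053, -0.0002], [-0.0002, -0.0071, -0.0002], [-0.0008, -0.0088, -0.0002]]
```

The offset grows the way a centre error of about (1.5, −1.4) mm would, which is within calibration plus grasp offset. I'll correct the centre in the helper and reduce the overtravel, since the arm turns out stiffer than I assumed.

```bash
sed -i 's/c=np.array(\[.4814,.1403\])/c=np.array([.4829,.1390])/' nxt.py; python3 nxt.py .4
```

```text
t 10.65 psi 5.9 off_n mm 0.1 dz 0.02 Fin 3.85 Fback 3.09 Fz 1.03 tau [ 0.74  1.14 -0.05] q6 2.0
tilt [-0.0058 -0.0029 -1.    ]
[[0.0003, -0.0018, -0.0001], [0.0001, -0.0035, -0.0001], [-0.0002, -0.0052, -0.0001], [-0.0007, -0.0069, -0.0002], [-0.0012, -0.0086, -0.0002]]
```

Emit:
{"api": "play_rows", "payload": {
  "rotation": [
    [0,0,0],
    [0,0,0],
    [0,0,0],
    [0,0,0],
    [0,0,0]
  ],
  "xyz": [
    [0.0003,-0.0018,-0.0001],
    [0.0001,-0.0035,-0.0001],
    [-0.0002,-0.0052,-0.0001],
    [-0.0007,-0.0069,-0.0002],
    [-0.0012,-0.0086,-0.0002]
  ],
  "gripper": [1,1,1,1,1]
}}

```text
time: 11.15
eef_pos: [0.5032, 0.1309, 0.2147]
ee_rot: [0.762, 0.647, -0.003, -0.001]
wrist_force: [-3.7, 3.7, 0.6]
finger_gap: 0.22
```

```bash
python3 nxt.py .4
```

```text
t 11.15 psi -18.0 off_n mm 0.49 dz 0.12 Fin 4.54 Fback 2.85 Fz 2.18 tau [1.19 1.22 0.03] q6 1.99
tilt [-0.0054 -0.0018 -1.    ]
[[-0.0002, -0.0018, -0.0001], [-0.0009, -0.0034, -0.0001], [-0.0018, -0.005, -0.0001], [-0.0028, -0.0066, -0.0001], [-0.0039, -0.0082, -0.0]]
```

Emit:
{"api": "play_rows", "payload": {
  "rotation": [
    [0,0,0],
    [0,0,0],
    [0,0,0],
    [0,0,0],
    [0,0,0]
  ],
  "xyz": [
    [-0.0005,-0.0017,-0.0001],
    [-0.0012,-0.0033,-0.0001],
    [-0.0021,-0.0049,-0.0001],
    [-0.003,-0.0064,-0.0001],
    [-0.0041,-0.0079,0]
  ],
  "gripper": [1,1,1,1,1],
  "newtons": 120
}}

```text
time: 11.65
eef_pos: [0.4998, 0.1234, 0.215]
ee_rot: [0.762, 0.647, -0.002, -0.001]
wrist_force: [-2.5, 4.4, 2.0]
finger_gap: 0.203
```

```bash
python3 nxt.py 0
```

```text
t 11.65 psi -40.3 off_n mm 0.9 dz 0.34 Fin 4.57 Fback 2.52 Fz 3.62 tau [ 1.44  0.79 -0.05] q6 1.98
tilt [-3.8e-03 -7.0e-04 -1.0e+00]
[[-0.0012, -0.0015, -0.0003], [-0.0025, -0.0029, -0.0002], [-0.004, -0.0043, -0.0001], [-0.0057, -0.0055, -0.0], [-0.0075, -0.0065, 0.0001]]
```

Emit:
{"api": "play_rows", "payload": {
  "rotation": [
    [0,0,0],
    [0,0,0],
    [0,0,0],
    [0,0,0],
    [0,0,0]
  ],
  "xyz": [
    [-0.0013,-0.0014,-0.0001],
    [-0.0026,-0.0028,0],
    [-0.0041,-0.0042,0.0001],
    [-0.0058,-0.0054,0.0002],
    [-0.0076,-0.0064,0.0003]
  ],
  "gripper": [1,1,1,1,1]
}}

```text
time: 12.15
eef_pos: [0.4931, 0.1171, 0.2156]
ee_rot: [0.762, 0.647, -0.001, -0.0]
wrist_force: [-0.2, 3.8, 0.7]
finger_gap: 0.209
```

```bash
python3 nxt.py 0
```

```text
t 12.15 psi -62.5 off_n mm 0.99 dz 0.65 Fin 3.38 Fback 2.18 Fz 2.27 tau [1.08 0.01 0.01] q6 1.97
tilt [-1.7e-03 -2.0e-04 -1.0e+00]
[[-0.0019, -0.001, -0.0005], [-0.0038, -0.0018, -0.0004], [-0.0059, -0.0023, -0.0002], [-0.008, -0.0027, -0.0001], [-0.0102, -0.0028, 0.0001]]
```

Emit:
{"api": "play_rows", "payload": {
  "rotation": [
    [0,0,0],
    [0,0,0],
    [0,0,0],
    [0,0,0],
    [0,0,0]
  ],
  "xyz": [
    [-0.0018,-0.0012,-0.0001],
    [-0.0037,-0.002,-0.0001],
    [-0.0058,-0.0026,0],
    [-0.0079,-0.003,0.0001],
    [-0.0102,-0.0031,0.0002]
  ],
  "gripper": [1,1,1,1,1]
}}

```text
time: 12.65
eef_pos: [0.4837, 0.1139, 0.2162]
ee_rot: [0.762, 0.647, -0.0, 0.0]
wrist_force: [1.8, 3.4, 0.8]
finger_gap: 0.212
```

```bash
python3 nxt.py 0
```

```text
t 12.65 psi -84.7 off_n mm 1.26 dz 0.56 Fin 3.27 Fback 2.3 Fz 2.36 tau [ 1.27 -0.58 -0.  ] q6 1.97
tilt [ 3.e-04 -3.e-04 -1.e+00]
[[-0.0022, -0.0, -0.0004], [-0.0044, 0.0002, -0.0002], [-0.0065, 0.0007, -0.0], [-0.0086, 0.0014, 0.0002], [-0.0105, 0.0024, 0.0004]]
```

Emit:
{"api": "play_rows", "payload": {
  "rotation": [
    [0,0,0],
    [0,0,0],
    [0,0,0],
    [0,0,0],
    [0,0,0]
  ],
  "xyz": [
    [-0.0022,-0.0001,-0.0001],
    [-0.0044,0.0001,0],
    [-0.0065,0.0005,0.0001],
    [-0.0086,0.0012,0.0003],
    [-0.0106,0.0022,0.0005]
  ],
  "gripper": [1,1,1,1,1]
}}

```text
time: 13.15
eef_pos: [0.4735, 0.1158, 0.2168]
ee_rot: [0.762, 0.647, 0.0, 0.001]
wrist_force: [3.8, 2.0, -0.0]
finger_gap: 0.21
```

```bash
python3 nxt.py 0
```

```text
t 13.15 psi -107.2 off_n mm 1.36 dz 0.3 Fin 3.38 Fback 2.8 Fz 1.58 tau [ 0.76 -0.96  0.03] q6 1.98
tilt [ 0.0013 -0.0012 -1.    ]
[[-0.0019, 0.001, -0.0001], [-0.0037, 0.0023, 0.0001], [-0.0053, 0.0036, 0.0003], [-0.0067, 0.0051, 0.0004], [-0.008, 0.0068, 0.0006]]
```

Emit:
{"api": "play_rows", "payload": {
  "rotation": [
    [0,0,0],
    [0,0,0],
    [0,0,0],
    [0,0,0],
    [0,0,0]
  ],
  "xyz": [
    [-0.002,0.0007,-0.0001],
    [-0.0039,0.002,0.0001],
    [-0.0055,0.0033,0.0003],
    [-0.0069,0.0048,0.0004],
    [-0.0082,0.0065,0.0006]
  ],
  "gripper": [1,1,1,1,1]
}}

```text
time: 13.65
eef_pos: [0.4654, 0.122, 0.2174]
ee_rot: [0.762, 0.647, -0.0, 0.001]
wrist_force: [2.7, 1.6, -0.1]
finger_gap: 0.213
```

```bash
python3 nxt.py 0
```

```text
t 13.65 psi -129.8 off_n mm 1.64 dz 0.12 Fin 3.17 Fback 0.48 Fz 1.46 tau [ 0.21 -1.09  0.04] q6 1.99
tilt [ 0.0018 -0.0022 -1.    ]
[[-0.0012, 0.0017, 0.0], [-0.0022, 0.0034, 0.0002], [-0.003, 0.0052, 0.0003], [-0.0037, 0.007, 0.0004], [-0.0043, 0.0088, 0.0005]]
```

Emit:
{"api": "play_rows", "payload": {
  "rotation": [
    [0,0,0],
    [0,0,0],
    [0,0,0],
    [0,0,0],
    [0,0,0]
  ],
  "xyz": [
    [-0.0015,0.0015,0],
    [-0.0026,0.0032,0.0001],
    [-0.0034,0.005,0.0002],
    [-0.0042,0.0068,0.0003],
    [-0.0048,0.0086,0.0004]
  ],
  "gripper": [1,1,1,1,1]
}}

```text
time: 14.15
eef_pos: [0.4608, 0.1303, 0.2179]
ee_rot: [0.763, 0.647, -0.0, 0.002]
wrist_force: [4.3, -1.5, -1.1]
finger_gap: 0.211
```

```bash
sed -i 's/^M=R.from/tq=o["torque"]-[0,-.02,0];G=np.array([-tq[1],tq[0]])\/.31;print("by torque: Fin",(-n@G).round(2),"Fback",(-t@G).round(2))\nM=R.from/' nxt.py; python3 nxt.py 0
```

```text
t 14.15 psi -152.3 off_n mm 1.96 dz -0.02 Fin 3.56 Fback 2.72 Fz 0.53 tau [-0.3  -1.4   0.06] q6 2.01
by torque: Fin 3.82 Fback 2.45
tilt [ 0.0023 -0.0032 -1.    ]
[[-0.0005, 0.0018, 0.0001], [-0.0008, 0.0036, 0.0002], [-0.001, 0.0054, 0.0003], [-0.0011, 0.0072, 0.0004], [-0.001, 0.009, 0.0004]]
```

Emit:
{"api": "play_rows", "payload": {
  "rotation": [
    [0,0,0],
    [0,0,0],
    [0,0,0],
    [0,0,0],
    [0,0,0]
  ],
  "xyz": [
    [-0.0008,0.0018,0.0001],
    [-0.0012,0.0036,0.0001],
    [-0.0014,0.0054,0.0002],
    [-0.0015,0.0072,0.0003],
    [-0.0015,0.009,0.0003]
  ],
  "gripper": [1,1,1,1,1]
}}

```text
time: 14.65
eef_pos: [0.4594, 0.1389, 0.2183]
ee_rot: [0.763, 0.647, -0.0, 0.003]
wrist_force: [4.1, -1.6, 1.1]
finger_gap: 0.21
```

```bash
python3 nxt.py 0
```

```text
t 14.65 psi -174.4 off_n mm 2.17 dz -0.01 Fin 3.99 Fback 1.55 Fz 2.66 tau [-0.81 -1.51  0.01] q6 2.03
by torque: Fin 4.66 Fback 2.83
tilt [ 0.0028 -0.0047 -1.    ]
[[0.0001, 0.0018, 0.0001], [0.0003, 0.0035, 0.0001], [0.0006, 0.0052, 0.0001], [0.001, 0.0069, 0.0002], [0.0015, 0.0086, 0.0002]]
```

Emit:
{"api": "play_rows", "payload": {
  "rotation": [
    [0,0,0],
    [0,0,0],
    [0,0,0],
    [0,0,0],
    [0,0,0]
  ],
  "xyz": [
    [0,0.0018,0.0001],
    [0.0001,0.0036,0.0001],
    [0.0004,0.0053,0.0001],
    [0.0008,0.007,0.0002],
    [0.0013,0.0087,0.0002]
  ],
  "gripper": [1,1,1,1,1]
}}

```text
time: 15.15
eef_pos: [0.4603, 0.1466, 0.2183]
ee_rot: [0.763, 0.647, -0.001, 0.003]
wrist_force: [3.8, -3.4, 0.9]
finger_gap: 0.209
```

```bash
python3 nxt.py 0
```

```text
t 15.15 psi 165.1 off_n mm 2.35 dz -0.09 Fin 4.43 Fback 2.28 Fz 2.46 tau [-1.15 -1.24  0.  ] q6 2.05
by torque: Fin 4.63 Fback 2.79
tilt [ 0.0022 -0.0072 -1.    ]
[[0.0005, 0.0017, 0.0001], [0.0012, 0.0034, 0.0001], [0.002, 0.005, 0.0001], [0.0029, 0.0066, 0.0001], [0.004, 0.0082, 0.0]]
```

Emit:
{"api": "play_rows", "payload": {
  "rotation": [
    [0,0,0],
    [0,0,0],
    [0,0,0],
    [0,0,0],
    [0,0,0]
  ],
  "xyz": [
    [0.0004,0.0018,0.0001],
    [0.0011,0.0035,0.0001],
    [0.0019,0.0051,0.0001],
    [0.0028,0.0067,0.0001],
    [0.0039,0.0083,0]
  ],
  "gripper": [1,1,1,1,1]
}}

```text
time: 15.65
eef_pos: [0.463, 0.1534, 0.2179]
ee_rot: [0.763, 0.647, -0.004, 0.004]
wrist_force: [2.3, -3.6, 2.8]
finger_gap: 0.207
```

```bash
python3 nxt.py 0
```

```text
t 15.65 psi 146.7 off_n mm 2.65 dz -0.51 Fin 3.59 Fback 2.01 Fz 4.36 tau [-1.24 -0.9  -0.  ] q6 2.06
by torque: Fin 4.35 Fback 2.27
tilt [-3.000e-04 -1.070e-02 -9.999e-01]
[[0.001, 0.0016, 0.0005], [0.0022, 0.0031, 0.0004], [0.0035, 0.0045, 0.0004], [0.005, 0.0058, 0.0003], [0.0066, 0.007, 0.0002]]
```

Emit:
{"api": "play_rows", "payload": {
  "rotation": [
    [0.001,0,0],
    [0.002,0,0],
    [0.003,0,0],
    [0.004,0,0],
    [0.005,0,0]
  ],
  "xyz": [
    [0.001,0.0017,0.0002],
    [0.0022,0.0032,0.0003],
    [0.0035,0.0045,0.0003],
    [0.005,0.0058,0.0003],
    [0.0066,0.007,0.0002]
  ],
  "gripper": [1,1,1,1,1]
}}

```text
time: 16.15
eef_pos: [0.468, 0.1592, 0.2176]
ee_rot: [0.763, 0.646, -0.004, 0.002]
wrist_force: [1.7, -4.8, 1.1]
finger_gap: 0.212
```

```bash
python3 nxt.py 0
```

```text
t 16.15 psi 128.6 off_n mm 2.45 dz -0.67 Fin 4.37 Fback 2.1 Fz 2.73 tau [-1.64 -0.36  0.03] q6 2.07
by torque: Fin 4.48 Fback 3.05
tilt [-0.0034 -0.0083 -1.    ]
[[0.0016, 0.0013, 0.0006], [0.0032, 0.0024, 0.0005], [0.0051, 0.0034, 0.0004], [0.007, 0.0041, 0.0002], [0.009, 0.0048, 0.0001]]
```

Emit:
{"api": "play_rows", "payload": {
  "rotation": [
    [0.001,0,0],
    [0.001,0,0],
    [0.002,0,0],
    [0.002,0,0],
    [0.003,0,0]
  ],
  "xyz": [
    [0.0016,0.0014,0.0002],
    [0.0032,0.0025,0.0002],
    [0.0051,0.0035,0.0001],
    [0.007,0.0041,0],
    [0.009,0.0047,-0.0002]
  ],
  "gripper": [1,1,1,1,1]
}}

```text
time: 16.65
eef_pos: [0.4758, 0.1637, 0.2169]
ee_rot: [0.763, 0.647, -0.004, 0.0]
wrist_force: [-1.3, -5.9, 2.4]
finger_gap: 0.212
```

```bash
python3 nxt.py 0
```

```text
t 16.65 psi 108.8 off_n mm 2.3 dz -0.85 Fin 4.66 Fback 3.54 Fz 4.04 tau [-1.6   0.39  0.02] q6 2.07
by torque: Fin 4.14 Fback 3.36
tilt [-0.0062 -0.0059 -1.    ]
[[0.002, 0.0006, 0.0007], [0.0041, 0.001, 0.0005], [0.0062, 0.0012, 0.0004], [0.0084, 0.0012, 0.0002], [0.0105, 0.0009, 0.0]]
```

Emit:
{"api": "play_rows", "payload": {
  "rotation": [
    [0.0005,0,0],
    [0.001,0,0],
    [0.001,0,0],
    [0.001,0,0],
    [0.001,0,0]
  ],
  "xyz": [
    [0.002,0.0006,0.0002],
    [0.0041,0.001,0.0002],
    [0.0062,0.0012,0.0001],
    [0.0084,0.0012,-0.0001],
    [0.0105,0.0009,-0.0002]
  ],
  "gripper": [1,1,1,1,1]
}}

```text
time: 17.15
eef_pos: [0.4855, 0.1648, 0.2164]
ee_rot: [0.763, 0.647, -0.005, -0.001]
wrist_force: [-3.2, -3.8, 1.4]
finger_gap: 0.205
```

```bash
python3 nxt.py 0
```

```text
t 17.15 psi 88.1 off_n mm 2.11 dz -0.69 Fin 3.57 Fback 3.21 Fz 3.02 tau [-1.24  1.1   0.  ] q6 2.06
by torque: Fin 4.01 Fback 3.58
tilt [-0.0083 -0.0045 -1.    ]
[[0.0021, -0.0003, 0.0005], [0.0042, -0.0009, 0.0003], [0.0063, -0.0016, 0.0001], [0.0082, -0.0026, -0.0001], [0.01, -0.0038, -0.0003]]
```

Emit:
{"api": "play_rows", "payload": {
  "rotation": [
    [0,0,0],
    [0,0,0],
    [0,0,0],
    [0,0,0],
    [0,0,0]
  ],
  "xyz": [
    [0.0021,-0.0002,0.0001],
    [0.0042,-0.0008,0],
    [0.0063,-0.0015,-0.0002],
    [0.0082,-0.0025,-0.0004],
    [0.01,-0.0037,-0.0005]
  ],
  "gripper": [1,1,1,1,1]
}}

```text
time: 17.65
eef_pos: [0.4945, 0.1615, 0.2156]
ee_rot: [0.763, 0.647, -0.005, -0.002]
wrist_force: [-6.0, -3.1, 3.4]
finger_gap: 0.209
```

```bash
python3 nxt.py 0
```

```text
t 17.65 psi 67.6 off_n mm 1.74 dz -0.69 Fin 5.22 Fback 4.13 Fz 5.0 tau [-0.72  1.72  0.05] q6 2.05
by torque: Fin 4.53 Fback 4.04
tilt [-0.0106 -0.0033 -0.9999]
[[0.0018, -0.0012, 0.0005], [0.0034, -0.0026, 0.0003], [0.0049, -0.0041, 0.0001], [0.0062, -0.0057, -0.0], [0.0073, -0.0074, -0.0002]]
```

Emit:
{"api": "play_rows", "payload": {
  "rotation": [
    [0,0,0],
    [0,0,0],
    [0,0,0],
    [0,0,0],
    [0,0,0]
  ],
  "xyz": [
    [0.0016,-0.0014,0.0003],
    [0.0032,-0.0029,0.0002],
    [0.0046,-0.0044,0.0],
    [0.0059,-0.006,-0.0001],
    [0.007,-0.0077,-0.0003]
  ],
  "gripper": [1,1,1,1,1]
}}

```text
time: 18.15
eef_pos: [0.5013, 0.1545, 0.2154]
ee_rot: [0.763, 0.647, -0.005, -0.003]
wrist_force: [-6.7, -0.3, 3.8]
finger_gap: 0.203
```

```bash
python3 nxt.py 0
```

```text
t 18.15 psi 46.2 off_n mm 1.36 dz -0.14 Fin 5.27 Fback 4.06 Fz 5.42 tau [-0.09  1.82  0.03] q6 2.03
by torque: Fin 4.82 Fback 3.5
tilt [-0.0112 -0.0012 -0.9999]
[[0.0011, -0.0017, -0.0], [0.002, -0.0036, -0.0001], [0.0027, -0.0054, -0.0003], [0.0032, -0.0073, -0.0004], [0.0036, -0.0091, -0.0005]]
```

Emit:
{"api": "play_rows", "payload": {
  "rotation": [
    [0,0,0],
    [0,0,0],
    [0,0,0],
    [0,0,0],
    [0,0,0]
  ],
  "xyz": [
    [0.0008,-0.002,0.0002],
    [0.0016,-0.0039,0.0002],
    [0.0023,-0.0057,0.0001],
    [0.0027,-0.0075,-0.0001],
    [0.0031,-0.0093,-0.0002]
  ],
  "gripper": [1,1,1,1,1]
}}

```text
time: 18.65
eef_pos: [0.5045, 0.146, 0.2153]
ee_rot: [0.763, 0.647, -0.004, -0.004]
wrist_force: [-4.1, 1.4, 1.4]
finger_gap: 0.209
```

```bash
python3 nxt.py 0
```

```text
t 18.65 psi 24.1 off_n mm 0.96 dz 0.28 Fin 3.48 Fback 2.67 Fz 3.02 tau [0.41 1.27 0.01] q6 2.01
by torque: Fin 3.64 Fback 2.44
tilt [-1.110e-02  7.000e-04 -9.999e-01]
[[0.0003, -0.0018, -0.0004], [0.0005, -0.0037, -0.0005], [0.0006, -0.0055, -0.0005], [0.0005, -0.0072, -0.0006], [0.0004, -0.009, -0.0006]]
```

The pass has reached the mark. I'll overlap the lighter-pressed first stretch as well.

Emit:
{"api": "play_rows", "payload": {
  "rotation": [
    [0,0,0],
    [0,0,0],
    [0,0,0],
    [0,0,0],
    [0,0,0]
  ],
  "xyz": [
    [0.0003,-0.0018,0],
    [0.0005,-0.0037,-0.0001],
    [0.0006,-0.0055,-0.0001],
    [0.0005,-0.0072,-0.0002],
    [0.0004,-0.009,-0.0002]
  ],
  "gripper": [1,1,1,1,1]
}}

```text
time: 19.15
eef_pos: [0.5051, 0.1379, 0.2153]
ee_rot: [0.762, 0.647, -0.003, -0.005]
wrist_force: [-4.8, 3.9, 0.7]
finger_gap: 0.209
```

```bash
python3 nxt.py 0
```

```text
t 19.15 psi 2.6 off_n mm 0.98 dz 0.59 Fin 4.85 Fback 4.03 Fz 2.29 tau [ 0.96  1.4  -0.04] q6 2.0
by torque: Fin 4.63 Fback 3.01
tilt [-0.0109  0.003  -0.9999]
[[-0.0002, -0.0017, -0.0006], [-0.0005, -0.0034, -0.0007], [-0.0008, -0.0051, -0.0007], [-0.0013, -0.0068, -0.0007], [-0.0019, -0.0084, -0.0007]]
```

Overlap done: 25–30° past the mark, at about 5 N. Now I'll move inward off the edge and lift straight out.

Emit:
{"api": "play_rows", "payload": {
  "rotation": [
    [0,0,0],
    [0,0,0],
    [0,0,0],
    [0,0,0],
    [0,0,0]
  ],
  "xyz": [
    [-0.004,0,0],
    [-0.008,0,0],
    [-0.012,0,0],
    [-0.017,0.001,0],
    [-0.02,0.001,0]
  ],
  "gripper": [1,1,1,1,1]
}}

```text
time: 19.65
eef_pos: [0.4848, 0.1389, 0.2153]
ee_rot: [0.762, 0.647, -0.003, -0.004]
wrist_force: [0.7, -0.7, -1.7]
finger_gap: 0.213
```

Emit:
{"api": "play_rows", "payload": {
  "rotation": [
    [0,0,0],
    [0,0,0],
    [0,0,0],
    [0,0,0],
    [0,0,0]
  ],
  "xyz": [
    [0,0,0.01],
    [0,0,0.022],
    [0,0,0.036],
    [0,0,0.052],
    [0,0,0.055]
  ],
  "gripper": [1,1,1,1,1]
}}

```text
time: 20.15
eef_pos: [0.4863, 0.1393, 0.2729]
ee_rot: [0.762, 0.647, -0.001, -0.003]
wrist_force: [0.6, 0.6, -2.2]
finger_gap: 0.206
```

```bash
python3 - <<'E'
from h import *
from bench import env
o=env.get_obs();print({k:o[k].round(4) if hasattr(o[k],'round') else o[k] for k in o})
d=env.get_image("side");M=R.from_quat(o["ee_rot"]).as_matrix();g=o["eef_pos"]+M[:,2]*.0297;u,v=proj(d,g).astype(int)
e=M@np.array([0,0,0]);print("z tilt",M[:,2].round(4),"yaw",np.degrees(np.arctan2(M[1,0],M[0,0])),"frac",proj(d,g)-[u-30,v-40])
print("holder end",proj(d,g+[0,0,-.028])-[u-30,v-40],"top",proj(d,g+[0,0,.09])-[u-30,v-40])
cv2.imwrite("pics/s4c.png",np.hstack([cv2.resize(d["color"][v-40:v+50,u-30:u+40,::-1],None,fx=6,fy=6,interpolation=2)]))
E
```

```text
{'time': 20.15, 'qpos': array([ 0.2751,  0.21  , -0.0098,  1.3556,  0.0054,  2.0089]), 'dq': array([-0.0015,  0.0076,  0.0286,  0.0456,  0.0031, -0.0004]), 'joint_torque': array([ 3.40000e-03, -3.88873e+01,  2.63825e+01,  3.45600e-01,
        2.41000e-02,  0.00000e+00]), 'eef_pos': array([0.4863, 0.1393, 0.2729]), 'ee_rot': array([ 0.7623,  0.6472, -0.001 , -0.0034]), 'wrist_force': array([ 0.5981,  0.5513, -2.171 ]), 'torque': array([0.0173, 0.026 , 0.0538]), 'finger_gap': 0.2064970965820505}
z tilt [-0.0059  0.004  -1.    ] yaw 80.65892736309006 frac [30.21714271 40.62922033]
holder end [32.9720916  51.83064752] top [20.34121163  0.47438351]
```

View pics/s4c.png

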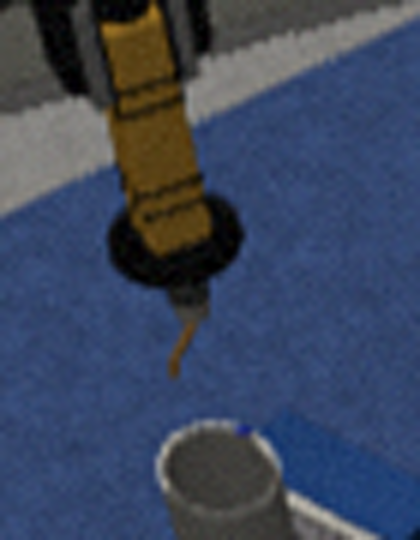

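The blade has swung to trail, and the tool is upright in the grip with the guard where expected, at (176,242). With the stand now empty I'll measure the hole in the top view, so I can place the tool relative to its original position.

```bash
python3 - <<'E'
from h import *
from bench import env
d=env.get_image("top");c=d["color"];g=cv2.cvtColor(c,cv2.COLOR_RGB2GRAY)
x0,y0=355,252;s=g[y0:y0+52,x0:x0+50];print(np.percentile(s,[5,50,95]))
cv2.imwrite("pics/hole.png",cv2.resize(c[y0-10:y0+60,x0-10:x0+60,::-1],None,fx=6,fy=6,interpolation=2))
m=(cv2.GaussianBlur(s,(3,3),0)<140).astype(np.uint8)
for k in cv2.findContours(m,cv2.RETR_LIST,cv2.CHAIN_APPROX_NONE)[0]:
    a=cv2.contourArea(k)
    if 40<a<600 and len(k)>5:
        e=cv2.fitEllipse(k);p=plane(d,e[0][0]+x0,e[0][1]+y0,.066);print("cand",a,e,p)
T=dict(np.load("pics/top0.npz"))
# guard in first picture, dark disc at z=.072
s=cv2.cvtColor(T["color"],cv2.COLOR_RGB2GRAY)[y0:y0+52,x0:x0+50]
for u,v in((379.7,278),): print(plane(T,u,v,.072))
E
```

```text
[ 98. 232. 238.]
cand 114.5 ((41.96343994140625, 47.732566833496094), (7.404539585113525, 30.9006404876709), 79.52645874023438) [ 0.42771552 -0.18071376  0.066     ]
cand 150.0 ((3.6974430084228516, 43.070899963378906), (8.235064506530762, 36.02423858642578), 170.01768493652344) [ 0.43772517 -0.10646734  0.066     ]
cand 164.0 ((45.1424674987793, 8.474000930786133), (8.686666488647461, 36.631309509277344), 170.19020080566406) [ 0.5032971  -0.18909604  0.066     ]
cand 73.5 ((5.570890426635742, 2.601391315460205), (5.8831915855407715, 23.777767181396484), 80.00196075439453) [ 0.51574986 -0.11180133  0.066     ]
[ 0.47037051 -0.14731039  0.072     ]
```

View pics/hole.png

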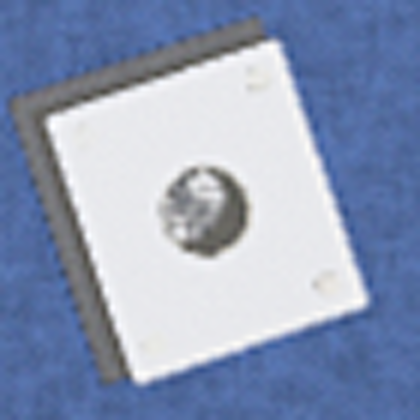

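Emit:
{"api": "play_rows", "payload": {
  "rotation": [
    [0,0,0.12],
    [0,0,0.24],
    [0,0,0.36],
    [0,0,0.48],
    [0,0,0.6]
  ],
  "xyz": [
    [-0.002,-0.035,0],
    [-0.004,-0.075,0],
    [-0.006,-0.115,0],
    [-0.008,-0.155,0],
    [-0.01,-0.195,0]
  ],
  "gripper": [1,1,1,1,1]
}}

```text
time: 20.75
eef_pos: [0.4748, -0.0574, 0.2704]
ee_rot: [0.535, 0.845, -0.003, -0.004]
wrist_force: [0.5, -0.8, -1.0]
finger_gap: 0.211
```

The hole spans (157–251, 164–257) in the crop, with its centre at top pixel (379.0, 277.1), about 1.3 mm beyond the tool's original position. The target TCP is (0.4738, −0.1465).

Emit:
{"api": "play_rows", "payload": {
  "rotation": [
    [0,0,0.09],
    [0,0,0.18],
    [0,0,0.27],
    [0,0,0.27],
    [0,0,0.27]
  ],
  "xyz": [
    [0,-0.035,0],
    [-0.001,-0.07,0],
    [-0.001,-0.089,0],
    [-0.001,-0.089,0],
    [-0.001,-0.089,0]
  ],
  "gripper": [1,1,1,1,1]
}}

```text
time: 21.25
eef_pos: [0.4733, -0.1463, 0.2696]
ee_rot: [0.417, 0.909, -0.004, -0.004]
wrist_force: [0.6, 0.0, -2.4]
finger_gap: 0.207
```

```bash
python3 - <<'E'
from h import *
from bench import env
o=env.get_obs();M=R.from_quat(o["ee_rot"]).as_matrix();print(o["eef_pos"],M[:,2].round(4),np.degrees(np.arctan2(M[1,0],M[0,0])),np.array([.4738,-.1465,.0957])-o["eef_pos"])
E
```

```text
[ 0.47331456 -0.14625626  0.26960201] [-0.0103 -0.0034 -0.9999] 130.68285401065782 [ 0.00048544 -0.00024374 -0.17390201]
```

Emit:
{"api": "play_rows", "payload": {
  "rotation": [
    [0.0034,-0.0103,0],
    [0.0034,-0.0103,0],
    [0.0034,-0.0103,0],
    [0.0034,-0.0103,0],
    [0.0034,-0.0103,0]
  ],
  "xyz": [
    [0.0005,-0.0002,-0.03],
    [0.0005,-0.0002,-0.06],
    [0.0005,-0.0002,-0.09],
    [0.0005,-0.0002,-0.108],
    [0.0005,-0.0002,-0.108]
  ],
  "gripper": [1,1,1,1,1]
}}

```text
time: 21.75
eef_pos: [0.4712, -0.1443, 0.1588]
ee_rot: [0.417, 0.909, -0.0, -0.003]
wrist_force: [-1.4, 0.6, -1.7]
finger_gap: 0.213
```

```bash
python3 - <<'E'
from h import *
from bench import env
o=env.get_obs();M=R.from_quat(o["ee_rot"]).as_matrix();print(o["eef_pos"],M[:,2].round(4),np.array([.4738,-.1465,.0957])-o["eef_pos"],o["wrist_force"])
E
```

```text
[ 0.47116751 -0.14430668  0.15875295] [-0.0063  0.0024 -1.    ] [ 0.00263249 -0.00219332 -0.06305295] [-1.38528523  0.63818134 -1.66781857]
```

Emit:
{"api": "play_rows", "payload": {
  "rotation": [
    [-0.0024,-0.006,0],
    [-0.0024,-0.006,0],
    [-0.0024,-0.006,0],
    [-0.0024,-0.006,0]
  ],
  "xyz": [
    [0.0026,-0.0022,0],
    [0.0026,-0.0022,0],
    [0.0026,-0.0022,-0.002],
    [0.0026,-0.0022,-0.004]
  ],
  "gripper": [1,1,1,1]
}}

```text
time: 22.15
eef_pos: [0.4746, -0.1467, 0.1556]
ee_rot: [0.417, 0.909, 0.0, 0.001]
wrist_force: [0.2, -0.3, -1.4]
finger_gap: 0.213
```

Emit:
{"api": "play_rows", "payload": {
  "rotation": [
    [0,0,0],
    [0,0,0],
    [0,0,0],
    [0,0,0],
    [0,0,0]
  ],
  "xyz": [
    [0,0,-0.005],
    [0,0,-0.01],
    [0,0,-0.015],
    [0,0,-0.02],
    [0,0,-0.025]
  ],
  "gripper": [1,1,1,1,1]
}}

```text
time: 22.65
eef_pos: [0.4744, -0.1466, 0.13]
ee_rot: [0.417, 0.909, 0.0, 0.001]
wrist_force: [0.1, -0.2, -1.3]
finger_gap: 0.209
```

The tip is now about 20 mm into the hole and no force shows. Next I'll lower to the block.

Emit:
{"api": "play_rows", "payload": {
  "rotation": [
    [0,0,0],
    [0,0,0],
    [0,0,0],
    [0,0,0],
    [0,0,0]
  ],
  "xyz": [
    [-0.0003,0,-0.007],
    [-0.0006,0,-0.014],
    [-0.0006,0,-0.021],
    [-0.0006,0,-0.028],
    [-0.0006,0,-0.0325]
  ],
  "gripper": [1,1,1,1,1]
}}

```text
time: 23.15
eef_pos: [0.4734, -0.1465, 0.0967]
ee_rot: [0.417, 0.909, -0.0, 0.0]
wrist_force: [0.1, -0.5, -1.6]
finger_gap: 0.206
```

Emit:
{"api": "play_rows", "payload": {
  "rotation": [
    [0,0,0],
    [0,0,0],
    [0,0,0]
  ],
  "xyz": [
    [0,0,-0.0008],
    [0,0,-0.0016],
    [0,0,-0.0016]
  ],
  "gripper": [1,1,1]
}}

```text
time: 23.45
eef_pos: [0.4734, -0.1465, 0.0959]
ee_rot: [0.417, 0.909, -0.0, 0.0]
wrist_force: [-2.3, 0.4, 4.7]
finger_gap: 0.209
```

The guard is on the block, with about 6 N at z = 0.0959 (it was 0.0957 at home). Now I'll release.

Emit:
{"api": "play_rows", "payload": {
  "rotation": [
    [0,0,0],
    [0,0,0],
    [0,0,0],
    [0,0,0],
    [0,0,0]
  ],
  "xyz": [
    [0,0,0.0003],
    [0,0,0.0003],
    [0,0,0.0003],
    [0,0,0.0003],
    [0,0,0.0003]
  ],
  "gripper": [0.3,0,-0.3,-0.6,-0.6]
}}

```text
time: 23.95
eef_pos: [0.4734, -0.1465, 0.0961]
ee_rot: [0.417, 0.909, -0.0, 0.0]
wrist_force: [0.0, 0.4, 0.4]
finger_gap: 0.799
```

Emit:
{"api": "play_rows", "payload": {
  "rotation": [
    [0,0,0],
    [0,0,0],
    [0,0,0],
    [0,0,0],
    [0,0,0]
  ],
  "xyz": [
    [0,0,0],
    [0,0,0.015],
    [0,0,0.035],
    [0,0,0.06],
    [0,0,0.09]
  ],
  "gripper": [-0.6,-0.6,-0.6,-0.6,-0.6]
}}

```text
time: 24.45
eef_pos: [0.4726, -0.1463, 0.1862]
ee_rot: [0.417, 0.909, -0.0, -0.001]
wrist_force: [-0.1, 0.0, -0.2]
finger_gap: 0.8
```

Emit:
{"api": "play_rows", "payload": {
  "rotation": [
    [0,0,0],
    [0,0,0],
    [0,0,0],
    [0,0,0],
    [0,0,0]
  ],
  "xyz": [
    [0,0,0.03],
    [0,0,0.06],
    [0,0.03,0.09],
    [0,0.08,0.1],
    [0,0.12,0.1]
  ],
  "gripper": [-0.6,-0.6,-0.6,-0.6,-0.6]
}}

```text
time: 24.95
eef_pos: [0.4738, -0.025, 0.2884]
ee_rot: [0.417, 0.909, 0.001, 0.001]
wrist_force: [-0.0, -0.1, -0.2]
finger_gap: 0.796
```

```bash
python3 - <<'E'
from h import *
from bench import env
S=env.get_image("side");T=env.get_image("top")
a=cv2.resize(S["color"][250:340,262:352,::-1],(400,400),interpolation=2)
b=cv2.resize(T["color"][235:315,340:420,::-1],(400,400),interpolation=2)
cv2.imwrite("pics/fin.png",np.hstack([a,b]))
E
```

```text
(no output)
```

View pics/fin.png

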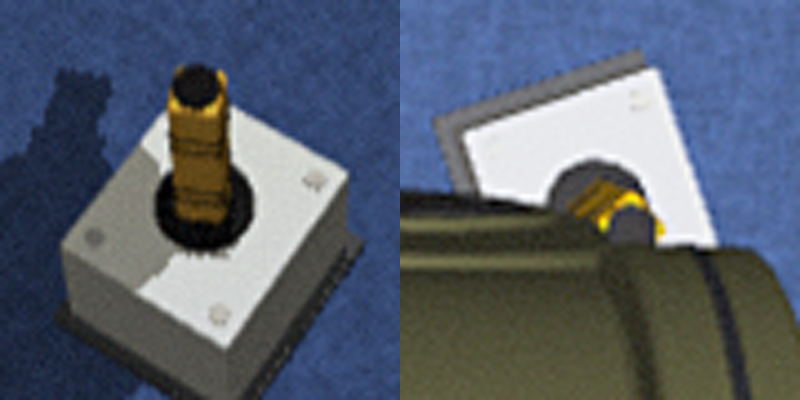

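The tool stands upright with its guard flat on the block (side crop, guard at about (205,208)). The arm is clear, so I'll hand in.

```bash
python3 -c "
from bench import env
print(env.close_job(), env.get_obs()['time'])"
```

```text
the job is handed in; nothing more can be done
the job is handed in; nothing more can be done
```

I took the yellow tool from its stand, drew the blade clockwise once round the tube's inner edge from just before the blue mark, and went about 25–30° past the mark. I then put the tool back in its hole; the arm's clock was at about 25 s at hand-in.

**Pressure:** estimated normal force was mostly 4–6 N. It was lighter, about 2.5–4 N, over the first ~40°, and the overlap went over most of that stretch again. It peaked briefly at about 7 N at 65–45°, just before coming back to the mark. Force was read only at the end of each half-second move, with roughly 0.5–1 N of noise.

**Measurements that disagreed:** the tube centre from the wrist camera differed by about 2 mm from where the blade met the edge. I put this down to calibration plus an off-centre grip. I corrected the centre during the pass, and the force readings steered the rest.

**Last checks:**
- **Tool:** the guard met the block at about 6 N, within 0.2 mm of its starting height. The last picture shows the tool upright with its guard flat on the block.
- **Arm:** clear, with wrist force about zero.
- **Bottle, jar and ferrule:** nothing was moved near them, but I did not re-check them in the final images.

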